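# Clear the gauge's V-cradle and hold a sample cylinder pressed in it

### The job

First slide the orange shutter plate straight up out of the gauge's slotted posts and stand it in the empty compartment of the blue rack, letting go of it. Then take the steel sample cylinder from its wooden rest, lay it centred along the gauge's brass V-cradle so that it bears on both V faces, and press it gently down until the sprung cradle has sunk at least half of its travel. Finish while still holding the cylinder pressed down there, and leave the other things alone.

Things in the scene. Friction and masses are not known exactly. Their poses are not given: they have to be found in the camera images.
- gauge: Grey fixed base 110 (x) by 146 (y) by 35 mm high, blue box 45 mm high on its +x side to x = 100. Origin on the table under the V-cradle's centre; the V runs along y. Dark slotted posts, tops 105 mm above the table, stand at x = +-41, y = 66 mm; the shutter stands upright across the V in their slots (8 mm wide, 10 deep, floor 45 mm above the table, open on top).
- cradle_seat (a point): Midpoint of the cylinder's axis when seated; 96 mm above the table with the cradle up, sinks with it. Axes as the gauge's: y along the V. The 90-degree V is two brass-faced pieces at y = -54 to -30 and 30 to 54 mm, 37 mm to either side, level with this point at most (1 mm over). The 60 mm between them is open to both sides for fingers, down to a plate 36 mm lower.
- cradle (a joint): Downward travel of the sprung V-cradle: 0 up, 0.012 m at the lower stop. It moves straight down; total pressing force (cylinder weight included) about 5.5 N to start it, then 1.2 N per mm: 13 N at half travel, 20 N at the stop. The cylinder's weight alone does not sink it.
- v_near: The V face on the robot's side (gauge -x), brass, facing up and away from the robot at 45 degrees, one in each V piece. A rigid grip a few mm off sideways loads only one face; the loosened cylinder settles onto both by itself. Origin at the gauge's origin while the cradle is up.
- v_far: The V face on the far side (gauge +x), brass, facing up and toward the robot at 45 degrees. Origin at the gauge's origin while the cradle is up.
- shutter: Loose orange plastic plate, 80 mm wide (its x), 5 mm thick (its y), 115 mm tall (its z), 55 g. Origin at the centre of its lower edge. It starts standing in the slots, lower edge 45 mm and top edge 160 mm above the table. While it is there the cylinder cannot be laid centred.
- rack: Blue fixed open-topped plate rack, 106 mm (x) by 67 mm (y) by 65 mm high, 5 mm walls, divided into two compartments each 96 mm along x by 26 mm along y. The +y one is filled with two glass plates, 73 mm high above the table; the -y one is empty. Origin on the table under its centre.
- rack_slot (a point): Centre of the floor of the rack's empty compartment, 5 mm above the table; axes as the rack's. The shutter stands in it with its x along this x, and may lean.
- rest: Fixed wooden rest, 76 mm (x) by 120 mm (y) by 12 mm high, with two wooden saddles (up to 32 mm high) at y = +-45 mm, 68 mm clear between them. Origin on the table under its centre; the cylinder starts in it along its y, axis 45 mm above the table.
- sample_cylinder: Loose smooth stainless sample cylinder, 36 mm diameter, 150 mm long along its own y, about 0.3 kg. Origin at its middle, on its axis; either end may face either way.
- burner: Small brass burner, 52 mm diameter, 45 mm high, on a thin black mat; leave alone. Origin under its centre.
- lighter: Yellow lighter lying flat, 24 by 90 by 12 mm; leave alone. Origin under its middle.
- bottle: Amber bottle, 60 mm diameter, 130 mm high; leave alone. Origin under its centre.
- jar: Glass jar with white cap, 64 mm diameter, 75 mm high; leave alone. Origin under its centre.
- beaker: Glass beaker, 66 mm diameter, 85 mm high; leave alone. Origin under its centre.
- spare_can: Aluminium cylinder standing upright, 50 mm diameter, 110 mm high; leave alone. Origin under its centre.
- wrench: Steel wrench lying flat, 160 mm long; leave alone. Origin under its middle.
There are look-alikes about, which are no part of the job. What is meant by the gauge is not green, and is the larger of those in its own colour.

How it is judged:
On the way, in this order (a step that is already met when the one before it is completed fails the run):
1. the shutter plate has been slid up, upright, clear of the slotted posts (z of shutter in the frame of gauge above 0.104 m and angle between shutter's own z axis and vertical below 0.35 rad), for 0.05 s.
2. the shutter stands released in the rack's empty compartment (x of shutter in the frame of rack_slot between -0.016 and 0.016 m and y of shutter in the frame of rack_slot between -0.0155 and 0.0155 m and z of shutter in the frame of rack_slot between -0.006 and 0.012 m and angle between shutter's own z axis and vertical below 0.5 rad and contact force between the fingers and shutter below 0.1 N), for 0.2 s.
3. the cylinder has been lifted off its rest (z of sample_cylinder in the frame of rest above 0.08 m and contact force between the fingers and sample_cylinder above 1 N), for 0.05 s.
At the end, for the whole second after the job is handed in: Cylinder in the V-cradle: within 4 mm sideways, 5 mm in height, 12 mm lengthwise, 0.06 rad; over 4 N on each V face, cradle sunk over 5 of 12 mm, fingers bearing on it (over 3 N), still. Shutter stands released in the rack's empty compartment, tilt under 0.5 rad (all of step 2 and x of sample_cylinder in the frame of cradle_seat between -0.004 and 0.004 m and y of sample_cylinder in the frame of cradle_seat between -0.012 and 0.012 m and z of sample_cylinder in the frame of cradle_seat between -0.005 and 0.004 m and angle between the y axis of sample_cylinder and the y axis of cradle_seat, either way round below 0.06 rad and value of joint cradle above 0.005 m and contact force between sample_cylinder and v_near above 4 N and contact force between sample_cylinder and v_far above 4 N and contact force between the fingers and sample_cylinder above 3 N and linear speed of sample_cylinder below 0.02 m/s); the arm keeps its last pose, push and grip.
It fails at once if the cylinder is slammed or forced into the V (over 60 N on a face) (contact force between sample_cylinder and v_near above 60 N or contact force between sample_cylinder and v_far above 60 N).
It fails at once if a bystander is disturbed (moved over 30 mm) (distance of any of burner, lighter, bottle, jar, beaker, spare_can, wrench from where it was at the start of the episode above 0.03 m).
It also fails if it takes over 61 s, if anything falls off the work surface, if the arm or the gripper's body presses on something with over 40 N, if the wrist force passes 120 N, or if a joint passes its speed limit or range.

### The arm

A 6-joint arm with a two-finger parallel gripper is mounted at the origin on the work surface. World frame = base frame: x ahead of the robot, y to its left, z up, the work surface at z = 0. Lengths are in m, angles in rad, forces in N, time in s.
With the tool pointing down it reaches from about 0.35 to 0.875 m from the base axis. Payload 4.2 kg.
Tool frame: the origin (TCP) lies at the very end of the fingers, on their centre line; the grasp point (between the pads) lies 19 mm behind it (manip.pinch_z is the distance from the TCP to the grasp point, in m); z points along the fingers, y is the line along which they close (so a half turn about z gives the same grasp; the last joint's range is limited). The gripper opens to 85 mm and grips with 20 to 120 N. Pads are 22 mm wide; open, the fingers measure 114 mm over their backs; the gripper's body (76 mm by 85 mm) begins 54 mm behind the grasp point. The pads swing forward as they close: fully open they stand 13 mm farther back than shut.
Start: joints at [1.395, 0.385, 0.008, 0, -1.194, -0.259], TCP at [0.263, 0.567, 0.231] pointing down, gripper open.
Joint ranges: [-3.14, 3.14], [-1.21, 2.06], [-1.07, 1.41], [-3.16, 2.05], [-2.99, -0.16], [-3.1, 3.1]. Speed limits (rad/s): [2.79, 2.79, 3.14, 3.14, 3.14, 3.14].

### API

Orientations are given as a 3x3 rotation matrix whose columns are the frame's x, y, z axes.
In Python, from workcell import manip gives the robot as it stands. The module is installed in compiled form; this text tells all that it offers.
- The arm moves only by the tool send_rows, never from a script. Its argument "moves" is a list of rows, each an object with "dr": the turn, a rotation vector about the world's x, y, z in units of 8 degrees (1.0 is 8 degrees), a list of three; "translation": the shift along the world's x, y, z in m, a list of three; "claw": the opening, from -1 (shut) to 1 (fully open). In form: [{"dr": [ax, ay, az], "translation": [dx, dy, dz], "claw": claw}, ...]. A call has 1 to 12 rows; each row is the pose to reach, as a shift and turn from the pose commanded when the call began; what a row does not reach only later rows make up. A row lasts 1/8 s, in which the tool goes at most 62.5 mm and 10.7 degrees, less where a joint would pass 70% of its speed; a pose out of reach is approached as far as the arm can. A call with a gripper value outside its range is refused whole. The fingers move at their own pace and stop on an object; "newtons" is the grip in N (left out, the last holds). Time passes only in rows, so rows that repeat a pose let the fingers close. It gives the time, the measured TCP pose, the force, the opening and the grip force at its end, in the units of the state.
- manip.get_obs(): the state, without advancing time (a new reading comes with each control period).
- manip.camera(name): name is "scene" or "top"; returns a dict with "pixels" (420x560x3 uint8, red, green, blue), "fov_y" (degrees; the focal length in pixels is half the picture's height over the tangent of half this angle, whatever the lens; pixels are square), "cx", "cy" (the principal point, pixels), "k1" (the pictures are not rectified: a ray, as slopes to the right and down, at radius r is drawn at 1 + k1 r^2 times it, then the intrinsics apply), "xyz" and "orientation" of the camera in the world. Camera axes: x right, y up, looking along -z (the intrinsics and any distortion apply to the point x, -y, -z); pixel columns grow to the right and rows downward; lengths in m; the calibration is good to about 2 mm. A picture is of the moment at which its call begins. There is no depth.
- manip.finish_job(): hands the job in; it is judged then, once.
The state is a dict: "t": time; "joint_pos": joint angles; "qd": joint speeds; "effort": joint torques, N m; "ee_pos": TCP position; "eef_rot": TCP orientation; "force": force on the tool from outside, world axes, zero at the start; "ft_torque": the same for the moment, N m; "gripper_width": finger opening in m; "grasp_force": force on a finger pad.
Only numpy, scipy, OpenCV 4.12 (cv2) and the standard library are available. Lean on these libraries where they do the work, as an engineer would, in place of code of your own. Each camera call takes 0.05 s, during which the arm holds its last target. There are 200 camera calls.

## Working session

There is one attempt and no reset: what is moved stays moved. The work goes in short steps, Python scripts to look and compute and a tool call to move; the robot and the scene stay as the last step left them, time stands still between calls to the robot, and variables do not carry over. Pictures are saved under pics/ and viewed, at most 10 in all, crops included, and the job is handed in when it is done.

Besides the shell and the picture viewer there is one more tool, called after "Request:" as a command line: name --argument value ..., lists and objects as JSON in quotes. send_rows: Moves the arm, as the interface text tells. Its arguments: {"type":"object","properties":{"moves":{"type":"array"},"newtons":{"type":"number"}},"required":["moves"]}

```bash
mkdir -p pics
cat > h.py <<'E'
import numpy as np, cv2, pickle
from workcell import manip
def shot(name, f):
    c=manip.camera(name); cv2.imwrite('pics/'+f+'.png', c['pixels'][:,:,::-1]); pickle.dump(c,open(f+'.pkl','wb')); return c
def load(f): return pickle.load(open(f+'.pkl','rb'))
def K(c):
    h=c['pixels'].shape[0]; f=h/2/np.tan(np.radians(c['fov_y'])/2)
    return np.array([[f,0,c['cx']],[0,f,c['cy']],[0,0,1]]), np.array([c['k1'],0,0,0,0.])
def proj(c,P):
    P=np.atleast_2d(P).astype(float); R=np.array(c['orientation'])@np.diag([1,-1,-1]); k,d=K(c)
    q=(P-np.array(c['xyz']))@R
    return cv2.projectPoints(q,np.zeros(3),np.zeros(3),k,d)[0][:,0]
def ray(c,uv):
    k,d=K(c); n=cv2.undistortPointsIter(np.array(uv,float).reshape(-1,1,2),k,d,None,None,(3,50,1e-9))[:,0]
    R=np.array(c['orientation'])@np.diag([1,-1,-1])
    return np.c_[n,np.ones(len(n))]@R.T
def atz(c,uv,z):
    r=ray(c,uv); o=np.array(c['xyz']); return o+r*((np.broadcast_to(z,len(r))-o[2])/r[:,2])[:,None]
E
python3 - <<'E'
from h import *
for n in('scene','top'):
    c=shot(n,n+'0'); print(n,{k:(np.round(v,3).tolist() if k!='pixels' else 0) for k,v in c.items()})
print(manip.get_obs(),manip.pinch_z)
E
```

```text
scene {'pixels': 0, 'fov_y': 44.548, 'cx': 282.667, 'cy': 211.387, 'k1': 0.054, 'xyz': [1.046, -0.477, 1.264], 'orientation': [[0.652, -0.641, 0.405], [0.758, 0.55, -0.351], [0.003, 0.536, 0.844]]}
top {'pixels': 0, 'fov_y': 43.678, 'cx': 274.503, 'cy': 202.775, 'k1': 0.07, 'xyz': [0.222, 0.009, 1.588], 'orientation': [[0.013, 0.984, -0.18], [-1.0, 0.011, -0.011], [-0.009, 0.18, 0.984]]}
{'t': 0.1, 'joint_pos': array([ 1.39460860e+00,  3.85481684e-01,  6.78871750e-03, -4.13487961e-04,
       -1.19399934e+00, -2.58605581e-01]), 'qd': array([ 0.00097737, -0.00261512,  0.00307086,  0.00065259,  0.00134444,
        0.00147315]), 'effort': array([-4.67832106e-04, -3.93321526e+01,  1.88926792e+01,  4.19800535e+00,
       -2.62944603e-03,  4.65988506e-06]), 'ee_pos': array([0.26303406, 0.56639593, 0.2303432 ]), 'eef_rot': array([[ 9.06892918e-01, -4.21360571e-01, -7.10846490e-04],
       [-4.21361155e-01, -9.06891140e-01, -1.79920881e-03],
       [ 1.13455266e-04,  1.93121282e-03, -9.99998129e-01]]), 'force': array([ 0.26317541, -0.96586766,  0.0574631 ]), 'ft_torque': array([-0.02985373,  0.00694424,  0.03204737]), 'grasp_force': 0.0, 'gripper_width': 0.08502978291396306} 0.0187
```

View pics/scene0.png

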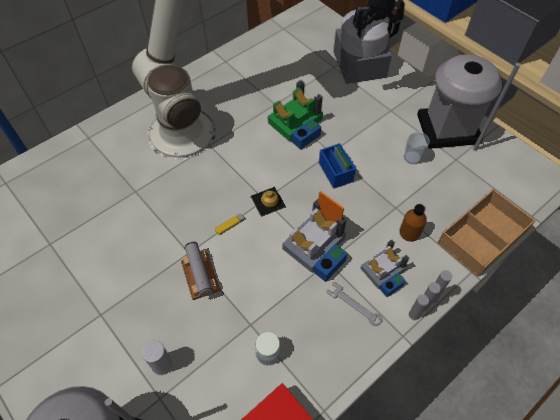

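View pics/top0.png

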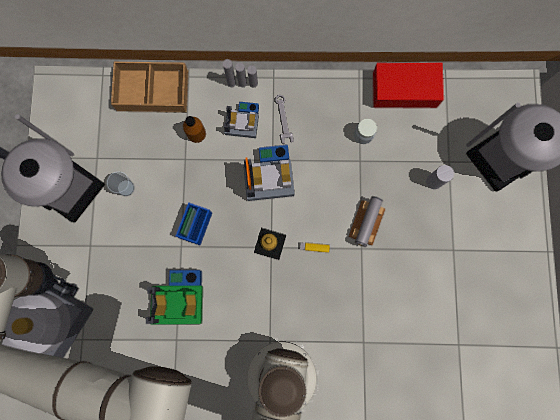

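Candidates for the gauge are the green one (scene 295,118 / top 177,300), the large grey one (scene 318,238 / top 268,175) and the small grey one (scene 385,266 / top 241,119). I choose the large grey one. The rack is at top 192,223. The cylinder on its rest is at top 368,220; the look-alikes are the spare can (442,177) and small cylinders (240,74). Next is a close crop to check this and pick points.

Run:
```python
from h import *
def tile(f,x,y,w,h,s):
    im=load(f)['pixels'][y:y+h,x:x+w,::-1]; im=cv2.resize(im,None,fx=s,fy=s,interpolation=cv2.INTER_CUBIC)
    for i in range(0,w):
        if (x+i)%10==0: cv2.line(im,(i*s+s//2,0),(i*s+s//2,8),(255,255,255),1); cv2.putText(im,str(x+i),(i*s-8,18),0,.32,(0,0,255),1)
    for i in range(0,h):
        if (y+i)%10==0: cv2.line(im,(0,i*s+s//2),(8,i*s+s//2),(255,255,255),1); cv2.putText(im,str(y+i),(8,i*s+6),0,.32,(0,0,255),1)
    o=np.zeros((300,266,3),np.uint8); a=im[:300,:266]; o[:a.shape[0],:a.shape[1]]=a; return o
a=np.hstack([tile('top0',238,140,66,75,4),tile('top0',168,196,53,60,5),tile('top0',338,188,53,65,4)])
b=np.hstack([tile('scene0',278,188,88,100,3),tile('scene0',312,140,53,60,5),tile('scene0',174,236,60,75,4)])
cv2.imwrite('pics/crop1.png',np.vstack([a,b]))
```

```text
(no output)
```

View pics/crop1.png

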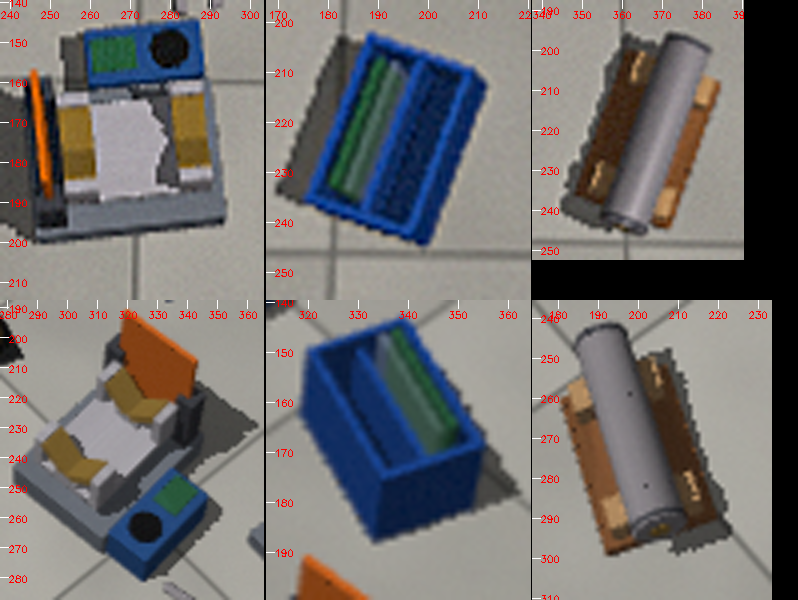

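```bash
cat > fit.py <<'E'
from h import *
from scipy.optimize import least_squares
T,S=load('top0'),load('scene0')
def px(l,x0,y0,s): return [(x0+(x+.5)/s-.5, y0+(y+.5)/s-.5) for x,y in l]
def fit(name,obs,z0=0):
    def res(p,full=False):
        R=cv2.Rodrigues(np.array([0,0,p[2]]))[0]; o=[]
        for cam,uv,M in obs:
            o.append(proj(cam,np.array(M)/1000@R.T+[p[0],p[1],0])-uv)
        return o if full else np.concatenate(o).ravel()
    best=min((least_squares(res,[.5,0,a],x_scale=[.1,.1,1],loss='soft_l1') for a in (-.6,0,.6)),key=lambda r:r.cost)
    print(name,best.x.round(4),'deg',np.degrees(best.x[2]).round(2))
    for o,(cam,uv,M) in zip(res(best.x,True),obs):
        print('  resid',o.round(1).tolist()); 
        R=cv2.Rodrigues(np.array([0,0,best.x[2]]))[0]
    return best.x
Mb=[(-55,-73,35),(-55,73,35),(-55,-73,0),(-55,73,0)]
g=fit('gauge',[(T,px([(221,208),(46,227),(224,222),(38,242)],238,140,4),Mb),
 (T,px([(33,70),(50,195)],238,140,4),[(40,66,160),(-40,66,160)]),
 (S,px([(122,12),(197,58)],278,188,3),[(-40,66,160),(40,66,160)]),
 (S,px([(20,165),(108,240)],278,188,3),[(-55,-73,35),(55,-73,35)])])
for n,cm,uv in (('T',T,px([(33,70),(50,195)],238,140,4)),('S',S,px([(197,58),(122,12)],278,188,3))): print(n,'shutter top corners',atz(cm,uv,.16).round(4).tolist())
Mr=[(53,33.5,65),(53,-33.5,65),(-53,-33.5,65),(-53,33.5,65)]
fit('rack',[(T,px([(104,32),(221,85),(167,228),(47,190)],168,196,5),Mr),(S,px([(139,22),(218,137),(112,170),(39,45)],312,140,5),[(-53,33.5,65),(53,33.5,65),(53,-33.5,65),(-53,-33.5,65)])])
for n,cm,uv in (('T',T,px([(104,32),(221,85),(159,243),(42,200)],168,196,5)),('S',S,px([(218,137),(112,170),(39,45),(139,22)],312,140,5))): print(n,'rack rim',atz(cm,uv,.065).round(4).tolist())
for n,cm,uv in (('T',T,px([(133,36),(174,46),(78,217),(116,230)],338,188,4)),('S',S,px([(47,35),(94,23),(104,235),(151,210)],174,236,4))): print(n,'cyl sil corners at axis z',atz(cm,uv,.045).round(4).tolist())
E
python3 fit.py
```

```text
gauge [0.5819 0.0423 0.1411] deg 8.09
  resid [[3.1, 1.0], [-1.1, 2.4], [2.0, -0.2], [1.5, 0.8]]
  resid [[-2.1, 0.2], [-2.9, -3.5]]
  resid [[3.0, -1.6], [2.4, -0.0]]
  resid [[-2.4, 2.1], [-0.5, 1.2]]
T shutter top corners [[0.6127, 0.1075, 0.16], [0.523, 0.0937, 0.16]]
S shutter top corners [[0.6084, 0.1087, 0.16], [0.5317, 0.0925, 0.16]]
rack [ 0.4382  0.262  -0.3266] deg -18.72
  resid [[1.4, 0.3], [-0.8, -2.9], [-2.9, 2.3], [-0.4, 2.4]]
  resid [[0.1, -0.8], [-0.1, 2.3], [0.2, 2.7], [-0.2, 1.1]]
T rack rim [[0.4998, 0.2808, 0.065], [0.4689, 0.2107, 0.065], [0.3753, 0.2435, 0.065], [0.3997, 0.3127, 0.065]]
S rack rim [[0.4934, 0.283, 0.065], [0.4703, 0.2194, 0.065], [0.3745, 0.2506, 0.065], [0.4007, 0.3085, 0.065]]
T cyl sil corners at axis z [[0.5259, -0.2611, 0.045], [0.5186, -0.2913, 0.045], [0.3897, -0.2181, 0.045], [0.3805, -0.2457, 0.045]]
S cyl sil corners at axis z [[0.3712, -0.2381, 0.045], [0.3842, -0.2087, 0.045], [0.5141, -0.2937, 0.045], [0.5197, -0.2609, 0.045]]
```

```bash
cat > fit2.py <<'E'
from h import *
from scipy.optimize import minimize
T,S=load('top0'),load('scene0')
def hsv(c): return cv2.cvtColor(c['pixels'],cv2.COLOR_RGB2HSV)
def comp(m,x0,y0,x1,y1):
    o=np.zeros_like(m); o[y0:y1,x0:x1]=m[y0:y1,x0:x1]; return o
def hullarea(pts,shape,box,s=8):
    x0,y0,x1,y1=box; q=cv2.convexHull(((np.array(pts)-[x0,y0]+.5)*s).astype(np.float32))
    im=np.zeros(((y1-y0)*s,(x1-x0)*s),np.uint8); cv2.fillConvexPoly(im,np.round(q).astype(np.int32),255)
    return cv2.resize(im,(x1-x0,y1-y0),interpolation=cv2.INTER_AREA)/255.
def fitsil(name,items,x0,steps=(.01,.01,.1)):
    # items: cam, mask(hull'd or raw 0/1 float), box, model points
    def cost(p):
        R=cv2.Rodrigues(np.array([0,0,p[2]]))[0]; c=0
        for cam,m,b,Ms in items:
            a=np.zeros((b[3]-b[1],b[2]-b[0]))
            for M in Ms: a=np.maximum(a,hullarea(proj(cam,np.array(M)/1000@R.T+[p[0],p[1],0]),0,b))
            c+=np.abs(a-m[b[1]:b[3],b[0]:b[2]]).sum()
        return c
    sx=np.array([x0]+[np.array(x0)+np.eye(3)[i]*steps[i] for i in range(3)])
    r=minimize(cost,x0,method='Nelder-Mead',options=dict(initial_simplex=sx,xatol=1e-5,fatol=.05))
    print(name,r.x.round(4),'deg %.2f cost %.1f of %s'%(np.degrees(r.x[2]),r.fun,[int(i[1][i[2][1]:i[2][3],i[2][0]:i[2][2]].sum()) for i in items])); return r.x
def hullmask(m):
    q=cv2.convexHull(cv2.findNonZero(m.astype(np.uint8))); o=np.zeros(m.shape,np.uint8); cv2.fillConvexPoly(o,q,1); return o.astype(float)
def big(m):
    n,l,s,_=cv2.connectedComponentsWithStats(m.astype(np.uint8)); return l==1+np.argmax(s[1:,4])
def box(x,y,z0,z1): return [(a,b,c) for a in x for b in y for c in (z0,z1)]
if __name__=='__main__':
    for tag,use in(('both','TS'),('T','T'),('S','S')):
        def sel(l): return [i for i in l if (i[0] is T and 'T' in use) or (i[0] is S and 'S' in use)]
        blue=lambda h:((h[...,0]>105)&(h[...,0]<128)&(h[...,1]>120)&(h[...,2]>35))
        B=[(-53,53),(-33.5,33.5)]
        it=[]
        for c,b in((T,(170,198,222,254)),(S,(308,136,366,196))):
            it.append((c,hullmask(big(comp(blue(hsv(c)),*b))),b,[box(*B,0,65)]))
        fitsil('rack '+tag,sel(it),[.436,.264,-.33])
        an=np.arange(0,2*np.pi,.2); cyl=[(18*np.cos(t),y,45+18*np.sin(t)) for t in an for y in(-75,75)]
        it=[]
        for c,b in((T,(345,190,390,252)),(S,(178,236,226,304))):
            h=hsv(c); m=(h[...,1]<60)&(h[...,2]>75)
            if c is T: m&=h[...,2]<185
            it.append((c,big(cv2.morphologyEx(comp(m.astype(np.uint8),*b),cv2.MORPH_OPEN,np.ones((5,5)))),b,[cyl]))
            cv2.imwrite('pics/m%d.png'%len(it),np.hstack([it[-1][1][b[1]:b[3],b[0]:b[2]]*255]).astype(np.uint8))
        fitsil('cyl '+tag,sel(it),[.45,-.25,.24])
        it=[]
        for c,b in((T,(250,158,294,194)),(S,(288,208,332,254))):
            h=hsv(c); m=((h[...,0]>14)&(h[...,0]<30)&(h[...,1]>110)&(h[...,2]>60))
            it.append((c,comp(m,*b).astype(float),b,[[(s,y,97) for s in(-26,26) for y in Y]+[(0,y,70.5) for y in Y] for Y in((-54,-30),(30,54))]))
            cv2.imwrite('pics/g%d.png'%len(it),(it[-1][1]*255).astype(np.uint8)[b[1]:b[3],b[0]:b[2]])
        fitsil('brass '+tag,sel(it),[.579,.036,.15])
        it=[]
        for c,b in((T,(238,150,254,196)),(S,(314,186,350,222))):
            h=hsv(c); m=((h[...,0]>4)&(h[...,0]<16)&(h[...,1]>150)&(h[...,2]>90))
            it.append((c,comp(m,*b).astype(float),b,[box((-40,40),(63.5,68.5),45 if c is S else 80,160)]))
        fitsil('shutter->gauge '+tag,sel(it),[.579,.036,.15])
E
python3 fit2.py
python3 - <<'E'
from h import *
a=[cv2.resize(cv2.imread('pics/%s.png'%n),(190,260)) for n in('m1','m2','g1','g2')]
cv2.imwrite('pics/masks.png',np.hstack(a))
E
```

```text
rack both [ 0.4382  0.2666 -0.3185] deg -18.25 cost 116.1 of [1002, 1122]
cyl both [ 0.4776 -0.2004 -0.3902] deg -22.36 cost 3216.9 of [1933, 1601]
brass both [0.5801 0.0354 0.1196] deg 6.85 cost 198.9 of [288, 357]
shutter->gauge both [0.5767 0.0363 0.0948] deg 5.43 cost 137.4 of [87, 474]
rack T [ 0.4396  0.2678 -0.3162] deg -18.12 cost 37.9 of [1002]
cyl T [ 0.529  -0.2451  0.0108] deg 0.62 cost 1496.6 of [1933]
brass T [0.5805 0.0377 0.1291] deg 7.40 cost 30.0 of [288]
shutter->gauge T [0.5833 0.0381 0.1268] deg 7.26 cost 19.8 of [87]
rack S [ 0.4368  0.2656 -0.3187] deg -18.26 cost 36.8 of [1122]
cyl S [ 0.4578 -0.2132  0.4591] deg 26.30 cost 1287.5 of [1601]
brass S [0.58   0.0312 0.1001] deg 5.74 cost 74.2 of [357]
shutter->gauge S [0.5758 0.0351 0.0739] deg 4.23 cost 99.7 of [474]
```

View pics/masks.png

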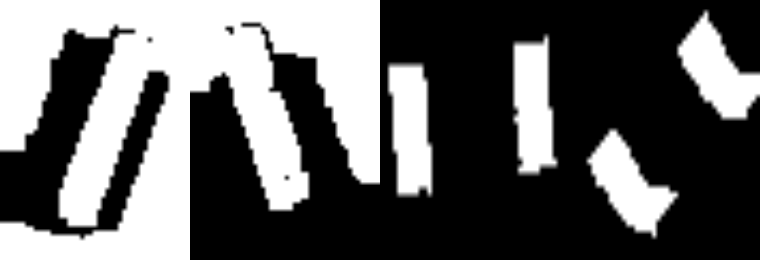

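```bash
cat > fit3.py <<'E'
from fit2 import *
an=np.arange(0,2*np.pi,.2); cyl=[(18*np.cos(t),y,45+18*np.sin(t)) for t in an for y in(-75,75)]
C=[];Br=[]
for c,b,pl in((T,(345,188,392,254),[(131,34),(150,32),(176,45),(117,234),(100,236),(76,217)]),(S,(174,234,232,306),[(46,34),(62,24),(94,22),(152,212),(135,232),(104,240)])):
    o=(338,188) if c is T else (174,236)
    P=np.array([((x+.5)/4-.5+o[0],(y+.5)/4-.5+o[1]) for x,y in pl])
    I=c['pixels'].astype(int); f=np.zeros(I.shape[:2])
    a=hullarea(P,0,b); f[b[1]:b[3],b[0]:b[2]]=a
    wide=cv2.dilate((f>.5).astype(np.uint8),np.ones((5,5)))
    m=((I[...,2]-I[...,0]>-3)&(I.max(2)>60)&(wide>0))
    print('colour mask vs polygon',m.sum(),f.sum(), 'floor',I[300,400],'cyl',I[int(P[:,1].mean()),int(P[:,0].mean())])
    C.append((c,big(m).astype(float) if .8<m.sum()/f.sum()<1.15 else f,b,[cyl]))
for c,b in((T,(250,158,294,194)),(S,(286,206,342,256))):
    h=hsv(c); m=((h[...,0]>14)&(h[...,0]<30)&(h[...,1]>110)&(h[...,2]>60))
    Br.append((c,comp(m,*b).astype(float),b,[[(s,y,97) for y in Y]+[(0,y,70.5) for y in Y] for Y in((-54,-30),(30,54)) for s in(-26.5,26.5)]))
for tag,k in(('both',[0,1]),('T',[0]),('S',[1])):
    fitsil('cyl '+tag,[C[i] for i in k],[.45,-.252,1.23]); fitsil('brass '+tag,[Br[i] for i in k],[.579,.036,.15])
E
python3 fit3.py
```

```text
colour mask vs polygon 392 578.0901960784313 floor [165 161 156] cyl [118 113 118]
colour mask vs polygon 636 698.3372549019608 floor [171 168 160] cyl [126 122 126]
cyl both [ 0.4512 -0.2541  1.2509] deg 71.67 cost 236.1 of [578, 634]
brass both [0.5801 0.0366 0.1242] deg 7.12 cost 126.0 of [288, 362]
cyl T [ 0.4525 -0.2528  1.2591] deg 72.14 cost 65.7 of [578]
brass T [0.5806 0.038  0.1219] deg 6.98 cost 29.0 of [288]
cyl S [ 0.4453 -0.2532  1.2116] deg 69.42 cost 150.5 of [634]
brass S [0.5793 0.0342 0.1056] deg 6.05 cost 60.2 of [362]
```

Request:
send_rows --moves '[{"dr": [0, 0, 4], "translation": [0.309, -0.465, 0], "claw": 1}, {"dr": [0, 0, 4], "translation": [0.309, -0.465, 0], "claw": 1}, {"dr": [0, 0, 4], "translation": [0.309, -0.465, 0], "claw": 1}, {"dr": [0, 0, 4], "translation": [0.309, -0.465, 0], "claw": 1}, {"dr": [0, 0, 4], "translation": [0.309, -0.465, 0], "claw": 1}, {"dr": [0, 0, 4], "translation": [0.309, -0.465, 0], "claw": 1}, {"dr": [0, 0, 4], "translation": [0.309, -0.465, 0], "claw": 1}, {"dr": [0, 0, 4], "translation": [0.309, -0.465, 0], "claw": 1}, {"dr": [0, 0, 4], "translation": [0.309, -0.465, 0], "claw": 1}, {"dr": [0, 0, 4], "translation": [0.309, -0.465, 0], "claw": 1}, {"dr": [0, 0, 4], "translation": [0.309, -0.465, 0], "claw": 1}, {"dr": [0, 0, 4], "translation": [0.309, -0.465, 0], "claw": 1}]' --newtons 30

```text
t: 1.6
ee_pos: [0.5716, 0.1029, 0.2313]
eef_rot: [[0.992, 0.125, -0.0], [0.125, -0.992, 0.0], [-0.0, -0.0, -1.0]]
force: [-0.6, 0.2, 0.5]
gripper_width: 0.0853
grasp_force: 0.0
```

Request:
send_rows --moves '[{"dr": [0, 0, 0], "translation": [0, 0, -0.05], "claw": 1}, {"dr": [0, 0, 0], "translation": [0, 0, -0.103], "claw": 1}, {"dr": [0, 0, 0], "translation": [0, 0, -0.103], "claw": 1}, {"dr": [0, 0, 0], "translation": [0, 0, -0.103], "claw": -1}, {"dr": [0, 0, 0], "translation": [0, 0, -0.103], "claw": -1}, {"dr": [0, 0, 0], "translation": [0, 0, -0.103], "claw": -1}, {"dr": [0, 0, 0], "translation": [0, 0, -0.103], "claw": -1}, {"dr": [0, 0, 0], "translation": [0, 0, -0.103], "claw": -1}, {"dr": [0, 0, 0], "translation": [0, 0, -0.103], "claw": -1}]'

```text
t: 2.72
ee_pos: [0.5726, 0.1019, 0.129]
eef_rot: [[0.992, 0.124, 0.001], [0.124, -0.992, 0.0], [0.001, -0.0, -1.0]]
force: [-1.0, -0.2, 4.1]
gripper_width: 0.0047
grasp_force: 32.1
```

Run:
```python
from h import *
a=shot('scene','s1');b=shot('top','t1')
A=a['pixels'][170:260,270:370,::-1];B=b['pixels'][120:210,210:310,::-1]
cv2.imwrite('pics/c2.png',np.hstack([cv2.resize(i,(400,360),interpolation=2) for i in(A,B)]))
o=manip.get_obs();print({k:np.round(o[k],4).tolist() for k in('t','ee_pos','force','ft_torque','gripper_width','grasp_force')})
```

```text
{'t': 2.825, 'ee_pos': [0.5727, 0.1019, 0.129], 'force': [-0.7747, -0.0923, 4.8351], 'ft_torque': [0.0684, 0.2659, -0.0176], 'gripper_width': 0.0045, 'grasp_force': 32.22}
```

View pics/c2.png

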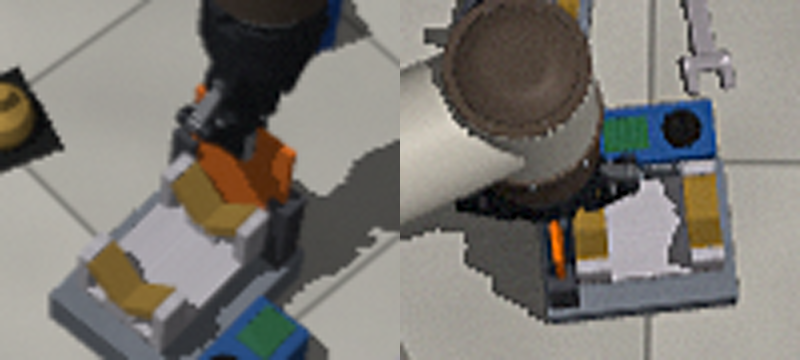

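The shutter is gripped between the posts (width 4.6 mm, no sideways force). Now lift straight up.

Request:
send_rows --moves '[{"dr": [0, 0, 0], "translation": [0, 0, 0.02], "claw": -1}, {"dr": [0, 0, 0], "translation": [0, 0, 0.05], "claw": -1}, {"dr": [0, 0, 0], "translation": [0, 0, 0.08], "claw": -1}, {"dr": [0, 0, 0], "translation": [0, 0, 0.11], "claw": -1}, {"dr": [0, 0, 0], "translation": [0, 0, 0.11], "claw": -1}, {"dr": [0, 0, 0], "translation": [0, 0, 0.11], "claw": -1}]'

```text
t: 3.58
ee_pos: [0.5713, 0.1017, 0.2368]
eef_rot: [[0.992, 0.123, -0.003], [0.123, -0.992, -0.0], [-0.003, -0.0, -1.0]]
force: [0.7, 0.1, -1.5]
gripper_width: 0.0046
grasp_force: 31.4
```

Request:
send_rows --moves '[{"dr": [0, 0, -1], "translation": [-0.04, 0.043, 0], "claw": -1}, {"dr": [0, 0, -2.1], "translation": [-0.085, 0.09, 0], "claw": -1}, {"dr": [0, 0, -3.15], "translation": [-0.125, 0.135, 0], "claw": -1}, {"dr": [0, 0, -3.15], "translation": [-0.139, 0.15, 0], "claw": -1}, {"dr": [0, 0, -3.15], "translation": [-0.139, 0.15, 0], "claw": -1}, {"dr": [0, 0, -3.15], "translation": [-0.139, 0.15, -0.04], "claw": -1}, {"dr": [0, 0, -3.15], "translation": [-0.139, 0.15, -0.06], "claw": -1}, {"dr": [0, 0, -3.15], "translation": [-0.139, 0.15, -0.06], "claw": -1}, {"dr": [0, 0, -3.15], "translation": [-0.139, 0.15, -0.06], "claw": -1}]'

```text
t: 4.7
ee_pos: [0.4341, 0.2517, 0.1788]
eef_rot: [[0.95, -0.312, 0.001], [-0.312, -0.95, 0.0], [0.001, -0.0, -1.0]]
force: [0.5, 0.3, -0.3]
gripper_width: 0.0045
grasp_force: 31.4
```

Run:
```python
from h import *
o=manip.get_obs();print({k:np.round(o[k],4).tolist() for k in('t','ee_pos','eef_rot','force','gripper_width','grasp_force')})
a=shot('scene','s2');b=shot('top','t2')
p=o['ee_pos'];R=o['eef_rot']
out=[]
for c,(x,y,w,h) in((a,(295,110,80,100)),(b,(160,170,80,100))):
    s=4; im=cv2.resize(c['pixels'][y:y+h,x:x+w,::-1],None,fx=s,fy=s,interpolation=2)
    def dr(P,col):
        q=((proj(c,P)-[x,y]+.5)*s).astype(int); cv2.polylines(im,[q],True,col,1)
    X=R[:,0]*.04
    lo=p-[0,0,.084]; hi=lo+[0,0,.115]
    dr([lo-X,lo+X,hi+X,hi-X],(0,255,255))
    th=-.318; r=cv2.Rodrigues(np.array([0,0,th]))[0]
    for z,ya,yb,xa in((.065,-.0335,.0335,.053),(.065,-.0285,-.0025,.048)):
        dr(np.array([(xa,ya,z),(xa,yb,z),(-xa,yb,z),(-xa,ya,z)])@r.T+[.438,.2667,0],(0,255,0))
    out.append(im)
cv2.imwrite('pics/c3.png',np.hstack(out))
```

```text
{'t': 4.7, 'ee_pos': [0.4341, 0.2517, 0.1788], 'eef_rot': [[0.9502, -0.3115, 0.0008], [-0.3115, -0.9502, 0.0001], [0.0007, -0.0004, -1.0]], 'force': [0.5477, 0.2552, -0.3234], 'gripper_width': 0.0045, 'grasp_force': 31.4066}
```

View pics/c3.png

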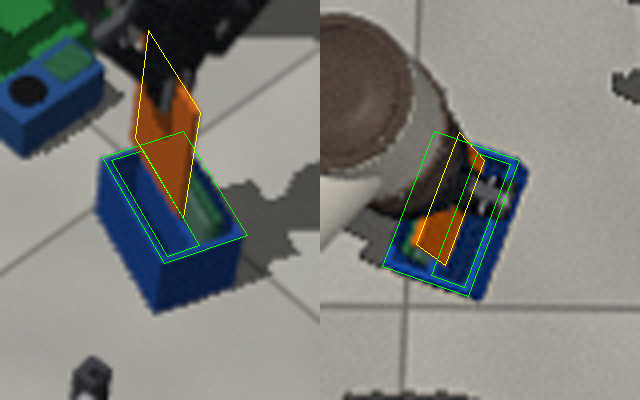

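The overlay shows the shutter outline (yellow) matching the orange plate: scene about (341,163), top about (264,236). It sits centred over the empty compartment (inner green). Lower it.

Request:
send_rows --moves '[{"dr": [0, 0, 0], "translation": [0, 0, -0.025], "claw": -1}, {"dr": [0, 0, 0], "translation": [0, 0, -0.05], "claw": -1}, {"dr": [0, 0, 0], "translation": [0, 0, -0.07], "claw": -1}, {"dr": [0, 0, 0], "translation": [0, 0, -0.08], "claw": -1}, {"dr": [0, 0, 0], "translation": [0, 0, -0.086], "claw": -1}, {"dr": [0, 0, 0], "translation": [0, 0, -0.086], "claw": -1}]'

```text
t: 5.55
ee_pos: [0.4335, 0.252, 0.0926]
eef_rot: [[0.95, -0.311, 0.0], [-0.311, -0.95, 0.0], [0.0, -0.0, -1.0]]
force: [0.7, 0.1, -0.6]
gripper_width: 0.0044
grasp_force: 31.4
```

Request:
send_rows --moves '[{"dr": [0, 0, 0], "translation": [0, 0, 0], "claw": 0}, {"dr": [0, 0, 0], "translation": [0, 0, 0], "claw": 0}, {"dr": [0, 0, 0], "translation": [0, 0, 0], "claw": 0}, {"dr": [0, 0, 0], "translation": [0, 0, 0], "claw": 0}, {"dr": [0, 0, 0], "translation": [0, 0, 0.05], "claw": 0}, {"dr": [0, 0, 0], "translation": [0, 0, 0.1], "claw": 0}, {"dr": [0, 0, 0], "translation": [0, 0, 0.13], "claw": 0}, {"dr": [0, 0, 0], "translation": [0, 0, 0.13], "claw": 0}]'

```text
t: 6.55
ee_pos: [0.4343, 0.2528, 0.2251]
eef_rot: [[0.951, -0.311, 0.005], [-0.311, -0.951, 0.005], [0.003, -0.006, -1.0]]
force: [-0.1, -0.5, -0.3]
gripper_width: 0.0425
grasp_force: 0.0
```

Run:
```python
from h import *
a=shot('scene','s3');b=shot('top','t3')
cv2.imwrite('pics/c4.png',np.hstack([cv2.resize(i,(400,400),interpolation=2) for i in(a['pixels'][100:200,290:390,::-1],b['pixels'][170:270,150:250,::-1])]))
o=manip.get_obs();print({k:np.round(o[k],4).tolist() for k in('t','ee_pos','eef_rot','force','gripper_width','grasp_force','joint_pos')})
```

```text
{'t': 6.65, 'ee_pos': [0.4327, 0.2516, 0.2218], 'eef_rot': [[0.9504, -0.3112, -0.0009], [-0.3112, -0.9504, -0.0001], [-0.0008, 0.0003, -1.0]], 'force': [0.3035, 0.0687, 0.2365], 'gripper_width': 0.0427, 'grasp_force': 0.0, 'joint_pos': [0.8511, 0.1807, -0.3044, -0.0007, -1.0863, 0.4036]}
```

View pics/c4.png

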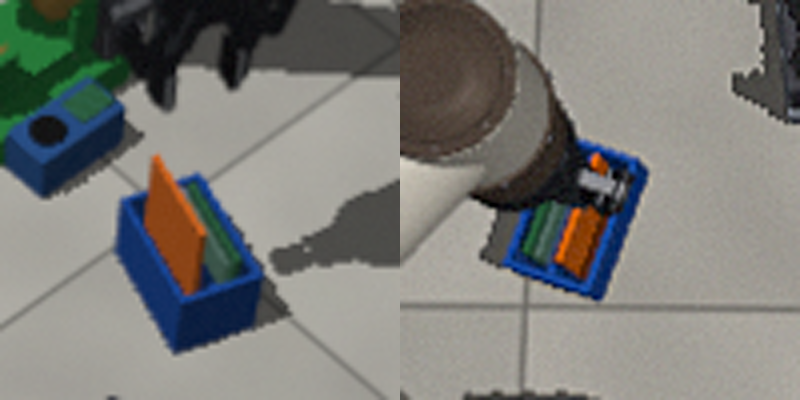

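Shutter stands upright in the -y compartment (scene about (333,155)), released. Next is the cylinder.

Request:
send_rows --moves '[{"dr": [0, 0, 0], "translation": [0.018, -0.505, 0], "claw": 1}, {"dr": [0, 0, 0], "translation": [0.018, -0.505, 0], "claw": 1}, {"dr": [0, 0, 0], "translation": [0.018, -0.505, 0], "claw": 1}, {"dr": [0, 0, 0], "translation": [0.018, -0.505, 0], "claw": 1}, {"dr": [0, 0, 0], "translation": [0.018, -0.505, 0], "claw": 1}, {"dr": [0, 0, 0], "translation": [0.018, -0.505, 0], "claw": 1}, {"dr": [0, 0, 0], "translation": [0.018, -0.505, 0], "claw": 1}, {"dr": [0, 0, 0], "translation": [0.018, -0.505, 0], "claw": 1}, {"dr": [0, 0, 0], "translation": [0.018, -0.505, 0], "claw": 1}, {"dr": [0, 0, 0], "translation": [0.018, -0.505, -0.08], "claw": 1}, {"dr": [0, 0, 0], "translation": [0.018, -0.505, -0.1], "claw": 1}, {"dr": [0, 0, 0], "translation": [0.018, -0.505, -0.1], "claw": 1}]'

```text
t: 8.15
ee_pos: [0.4484, -0.2518, 0.1187]
eef_rot: [[0.951, -0.311, -0.009], [-0.311, -0.951, 0.002], [-0.01, 0.001, -1.0]]
force: [0.2, -0.6, 0.3]
gripper_width: 0.0853
grasp_force: 0.0
```

Run:
```python
from h import *
o=manip.get_obs();print({k:np.round(o[k],4).tolist() for k in('t','ee_pos','eef_rot','force','gripper_width')})
p=o['ee_pos']
a=shot('scene','s4');b=shot('top','t4'); out=[]
for c,(x,y,w,h) in((a,(155,225,80,90)),(b,(330,180,80,90))):
    s=5; im=cv2.resize(c['pixels'][y:y+h,x:x+w,::-1],None,fx=s,fy=s,interpolation=2)
    def dr(P,col,cl=True):
        q=((proj(c,P)-[x,y]+.5)*s).astype(int); cv2.polylines(im,[q],cl,col,1)
    A=o['eef_rot'][:,0]; N=o['eef_rot'][:,1]; q=np.array([p[0],p[1],.045])
    for e in(-.075,.075): dr([q+A*e+N*.018*np.cos(t)+np.array([0,0,.018*np.sin(t)]) for t in np.arange(0,6.3,.3)],(0,255,255))
    dr([q-A*.075+[0,0,.018],q+A*.075+[0,0,.018]],(0,255,255))
    r=np.c_[N,A,[0,0,1]]
    for e in (-1,1): dr(np.array([(38,60,12),(38,-60,12),(-38,-60,12),(-38,60,12)])/1000@r.T+[p[0],p[1],0],(0,255,0))
    out.append(im)
cv2.imwrite('pics/c5.png',np.hstack(out))
```

```text
{'t': 8.15, 'ee_pos': [0.4484, -0.2518, 0.1187], 'eef_rot': [[0.9505, -0.3105, -0.0094], [-0.3105, -0.9506, 0.0025], [-0.0097, 0.0006, -1.0]], 'force': [0.2338, -0.6151, 0.3426], 'gripper_width': 0.0853}
```

View pics/c5.png

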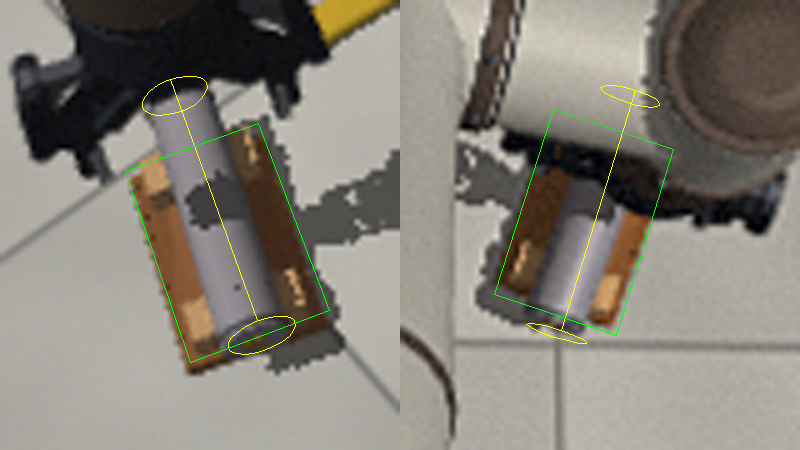

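The overlay, drawn at the still-settling TCP, agrees with the cylinder and rest to within the remaining 2–4 mm of motion. Descend and grip.

Request:
send_rows --moves '[{"dr": [0, 0, 0], "translation": [0.001, -0.001, -0.04], "claw": 1}, {"dr": [0, 0, 0], "translation": [0.001, -0.001, -0.075], "claw": 1}, {"dr": [0, 0, 0], "translation": [0.001, -0.001, -0.097], "claw": 1}, {"dr": [0, 0, 0], "translation": [0.001, -0.001, -0.097], "claw": 1}, {"dr": [0, 0, 0], "translation": [0.001, -0.001, -0.097], "claw": -0.5}, {"dr": [0, 0, 0], "translation": [0.001, -0.001, -0.097], "claw": -0.5}, {"dr": [0, 0, 0], "translation": [0.001, -0.001, -0.097], "claw": -0.5}, {"dr": [0, 0, 0], "translation": [0.001, -0.001, -0.097], "claw": -0.5}, {"dr": [0, 0, 0], "translation": [0.001, -0.001, -0.097], "claw": -0.5}]' --newtons 40

```text
t: 9.38
ee_pos: [0.4532, -0.2538, 0.0267]
eef_rot: [[0.95, -0.312, 0.003], [-0.312, -0.95, 0.0], [0.002, -0.001, -1.0]]
force: [-0.3, 4.9, 6.6]
gripper_width: 0.035
grasp_force: 39.1
```

Request:
send_rows --moves '[{"dr": [0, 0, 0], "translation": [0, 0, 0.02], "claw": -0.5}, {"dr": [0, 0, 0], "translation": [0, 0, 0.06], "claw": -0.5}, {"dr": [0, 0, 0], "translation": [0, 0, 0.11], "claw": -0.5}, {"dr": [0, 0, 0], "translation": [0, 0, 0.16], "claw": -0.5}, {"dr": [0, 0, 0], "translation": [0, 0, 0.16], "claw": -0.5}, {"dr": [0, 0, 0], "translation": [0, 0, 0.16], "claw": -0.5}]'

```text
t: 10.12
ee_pos: [0.451, -0.2536, 0.1844]
eef_rot: [[0.95, -0.312, -0.002], [-0.312, -0.95, 0.002], [-0.002, -0.001, -1.0]]
force: [-0.3, 0.1, -2.9]
gripper_width: 0.0353
grasp_force: 40.3
```

Request:
send_rows --moves '[{"dr": [0, 0, -1.1], "translation": [0.02, 0.04, 0], "claw": -0.5}, {"dr": [0, 0, -2.2], "translation": [0.035, 0.08, 0], "claw": -0.5}, {"dr": [0, 0, -3.3], "translation": [0.053, 0.12, 0], "claw": -0.5}, {"dr": [0, 0, -4.4], "translation": [0.07, 0.16, 0], "claw": -0.5}, {"dr": [0, 0, -5.5], "translation": [0.088, 0.2, 0], "claw": -0.5}, {"dr": [0, 0, -6.6], "translation": [0.106, 0.24, 0], "claw": -0.5}, {"dr": [0, 0, -7.6], "translation": [0.12, 0.275, 0], "claw": -0.5}, {"dr": [0, 0, -8.1], "translation": [0.128, 0.29, 0], "claw": -0.5}, {"dr": [0, 0, -8.1], "translation": [0.128, 0.29, 0], "claw": -0.5}, {"dr": [0, 0, -8.1], "translation": [0.128, 0.29, -0.03], "claw": -0.5}, {"dr": [0, 0, -8.1], "translation": [0.128, 0.29, -0.04], "claw": -0.5}, {"dr": [0, 0, -8.1], "translation": [0.128, 0.29, -0.04], "claw": -0.5}]'

```text
t: 11.62
ee_pos: [0.5793, 0.035, 0.1441]
eef_rot: [[0.123, -0.992, -0.003], [-0.992, -0.123, -0.001], [0.001, 0.003, -1.0]]
force: [0.0, -0.6, -1.9]
gripper_width: 0.0345
grasp_force: 40.4
```

Run:
```python
from h import *
a=shot('scene','s5');b=shot('top','t5'); out=[]
o=manip.get_obs();print({k:np.round(o[k],4).tolist() for k in('t','ee_pos','eef_rot','force','gripper_width')})
p=o['ee_pos']
for c,(x,y,w,h) in((a,(270,170,80,100)),(b,(232,125,80,90))):
    s=5; im=cv2.resize(c['pixels'][y:y+h,x:x+w,::-1],None,fx=s,fy=s,interpolation=2)
    if im.shape[0]<500: im=np.vstack([im,np.zeros((500-im.shape[0],400,3),np.uint8)])
    def dr(P,col,cl=True):
        q=((proj(c,P)-[x,y]+.5)*s).astype(int); cv2.polylines(im,[q],cl,col,1)
    A=o['eef_rot'][:,0]; N=o['eef_rot'][:,1]; q=p+[0,0,.019]
    for e in(-.075,.075): dr([q+A*e+N*.018*np.cos(t)+np.array([0,0,.018*np.sin(t)]) for t in np.arange(0,6.3,.3)],(0,255,255))
    r=cv2.Rodrigues(np.array([0,0,.1222]))[0]; G=np.array([.580,.0365,0])
    for Y in((-54,-30),(30,54)):
        for sx in(-26,26): dr(np.array([(sx,Y[0],97),(sx,Y[1],97),(0,Y[1],70.5),(0,Y[0],70.5)])/1000@r.T+G,(0,255,0))
    dr(np.array([(-55,-73,35),(55,-73,35),(55,73,35),(-55,73,35)])/1000@r.T+G,(255,0,255))
    out.append(im)
cv2.imwrite('pics/c6.png',np.hstack(out))
```

```text
{'t': 11.725, 'ee_pos': [0.5806, 0.0355, 0.1459], 'eef_rot': [[0.1234, -0.9924, 0.0009], [-0.9924, -0.1234, -0.0002], [0.0003, -0.0009, -1.0]], 'force': [0.2119, -0.0991, -2.3084], 'gripper_width': 0.035}
```

View pics/c6.png

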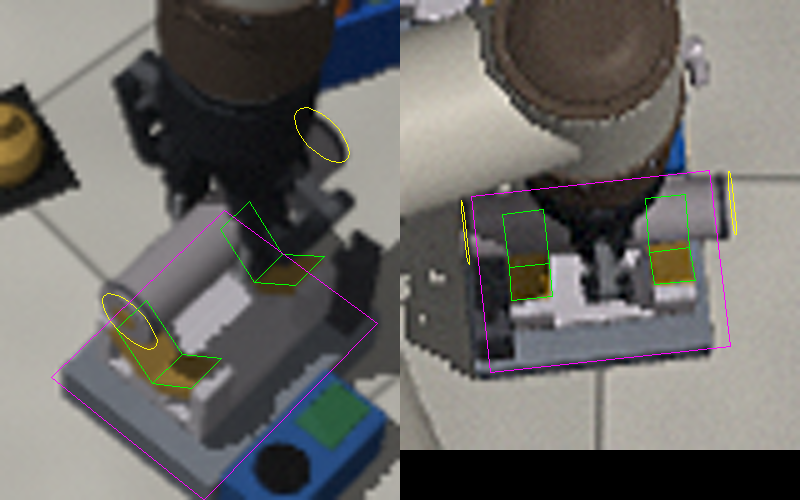

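The picture shows the cylinder over the V: top overlay brass matches at (602,265), and the cylinder is about 1 px to the +y side. I'll shift 4 mm along −y, lower, and feel for the V by sideways force.

Request:
send_rows --moves '[{"dr": [0, 0, 0], "translation": [0, -0.004, -0.02], "claw": -0.5}, {"dr": [0, 0, 0], "translation": [0, -0.004, -0.04], "claw": -0.5}, {"dr": [0, 0, 0], "translation": [0, -0.004, -0.055], "claw": -0.5}, {"dr": [0, 0, 0], "translation": [0, -0.004, -0.06], "claw": -0.5}, {"dr": [0, 0, 0], "translation": [0, -0.004, -0.06], "claw": -0.5}, {"dr": [0, 0, 0], "translation": [0, -0.004, -0.06], "claw": -0.5}]'

```text
t: 12.48
ee_pos: [0.5809, 0.032, 0.0862]
eef_rot: [[0.124, -0.992, 0.002], [-0.992, -0.124, 0.0], [-0.0, -0.002, -1.0]]
force: [0.3, -0.1, -1.8]
gripper_width: 0.0352
grasp_force: 40.5
```

Request:
send_rows --moves '[{"dr": [0, 0, 0], "translation": [0, 0, -0.002], "claw": -0.5}, {"dr": [0, 0, 0], "translation": [0, 0, -0.004], "claw": -0.5}, {"dr": [0, 0, 0], "translation": [0, 0, -0.005], "claw": -0.5}, {"dr": [0, 0, 0], "translation": [0, 0, -0.005], "claw": -0.5}]'

```text
t: 12.98
ee_pos: [0.5801, 0.0318, 0.0802]
eef_rot: [[0.123, -0.992, -0.0], [-0.992, -0.123, -0.0], [0.0, 0.0, -1.0]]
force: [-0.2, 0.1, -2.4]
gripper_width: 0.0348
grasp_force: 40.5
```

Request:
send_rows --moves '[{"dr": [0, 0, 0], "translation": [0, 0, -0.001], "claw": -0.5}, {"dr": [0, 0, 0], "translation": [0, 0, -0.002], "claw": -0.5}, {"dr": [0, 0, 0], "translation": [0, 0, -0.002], "claw": -0.5}, {"dr": [0, 0, 0], "translation": [0, 0, -0.002], "claw": -0.5}]'

```text
t: 13.48
ee_pos: [0.5805, 0.0318, 0.0789]
eef_rot: [[0.124, -0.992, 0.001], [-0.992, -0.124, -0.0], [0.0, -0.001, -1.0]]
force: [-0.8, -0.7, 2.8]
gripper_width: 0.0348
grasp_force: 40.4
```

Contact on both faces with almost no sideways force. Loosen so it settles, then regrip.

Request:
send_rows --moves '[{"dr": [0, 0, 0], "translation": [0, 0, 0], "claw": 0.1}, {"dr": [0, 0, 0], "translation": [0, 0, 0], "claw": 0.1}, {"dr": [0, 0, 0], "translation": [0, 0, -0.001], "claw": 0.1}, {"dr": [0, 0, 0], "translation": [0, 0, -0.001], "claw": 0.1}, {"dr": [0, 0, 0], "translation": [0, 0, -0.001], "claw": 0.1}, {"dr": [0, 0, 0], "translation": [0, 0, -0.001], "claw": -0.5}, {"dr": [0, 0, 0], "translation": [0, 0, -0.001], "claw": -0.5}, {"dr": [0, 0, 0], "translation": [0, 0, -0.001], "claw": -0.5}, {"dr": [0, 0, 0], "translation": [0, 0, -0.001], "claw": -0.5}, {"dr": [0, 0, 0], "translation": [0, 0, -0.001], "claw": -0.5}]' --newtons 60

```text
t: 14.72
ee_pos: [0.5802, 0.0318, 0.0775]
eef_rot: [[0.123, -0.992, -0.0], [-0.992, -0.123, -0.0], [0.0, 0.0, -1.0]]
force: [-2.5, 0.7, 3.4]
gripper_width: 0.0348
grasp_force: 59.5
```

Request:
send_rows --moves '[{"dr": [0, 0, 0], "translation": [-0.0005, 0, -0.001], "claw": -0.5}, {"dr": [0, 0, 0], "translation": [-0.0005, 0, -0.003], "claw": -0.5}, {"dr": [0, 0, 0], "translation": [-0.0005, 0, -0.005], "claw": -0.5}, {"dr": [0, 0, 0], "translation": [-0.0005, 0, -0.007], "claw": -0.5}, {"dr": [0, 0, 0], "translation": [-0.0005, 0, -0.008], "claw": -0.5}, {"dr": [0, 0, 0], "translation": [-0.0005, 0, -0.008], "claw": -0.5}, {"dr": [0, 0, 0], "translation": [-0.0005, 0, -0.008], "claw": -0.5}]'

```text
t: 15.6
ee_pos: [0.5802, 0.0318, 0.0708]
eef_rot: [[0.124, -0.992, 0.001], [-0.992, -0.124, -0.0], [0.0, -0.001, -1.0]]
force: [-3.8, -0.0, 11.5]
gripper_width: 0.0342
grasp_force: 60.2
```

Run:
```python
from h import *
a=shot('scene','s6');b=shot('top','t6')
cv2.imwrite('pics/c7.png',np.hstack([cv2.resize(i,(400,400),interpolation=2) for i in(a['pixels'][140:270,270:400,::-1][:, :130],b['pixels'][120:250,180:310,::-1])]))
o=manip.get_obs();print({k:np.round(o[k],4).tolist() for k in('t','ee_pos','force','ft_torque','gripper_width','grasp_force','qd')})
```

```text
{'t': 15.7, 'ee_pos': [0.5802, 0.0318, 0.0709], 'force': [-3.4944, 0.686, 10.9083], 'ft_torque': [0.0477, 1.0641, -0.1023], 'gripper_width': 0.0343, 'grasp_force': 60.1672, 'qd': [0.0001, -0.0008, 0.0006, -0.0009, -0.0001, -0.0002]}
```

View pics/c7.png

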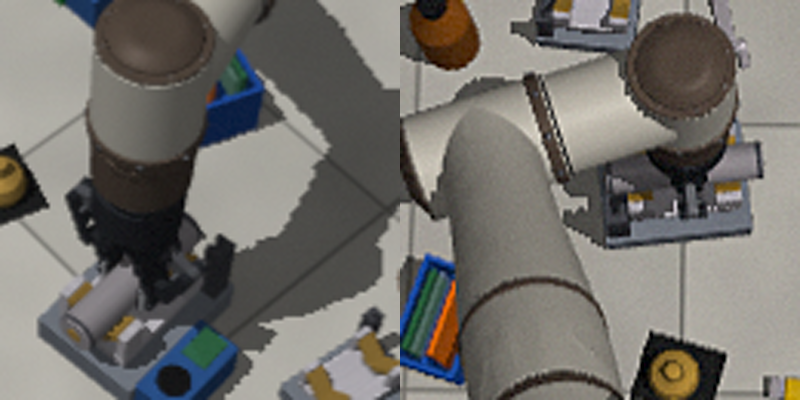

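Run:
```python
from h import *
o=manip.get_obs();p=o['ee_pos'];Y=-o['eef_rot'][:,0];X=np.array([Y[1],-Y[0],0])
s=np.arange(-110,111,4)
for n in('t6','s6','t0' if 0 else 't6'):
    c=load(n);I=cv2.GaussianBlur(c['pixels'],(0,0),.5).astype(np.float32)
    def samp(P):
        q=proj(c,P).astype(np.float32); return cv2.remap(I,q[:,:1],q[:,1:],1)[:,0].astype(int)
    top=p*[1,1,0]+[0,0,.0185+p[2]+.018]
    v=samp([top+Y*k/1000 for k in s]); print(n,'cyl',[(int(k),int(a.mean()),int(a[0]-a[2])) for k,a in zip(s,v) if abs(k)>45])
    sg=-1 if n=='t6' else 1
    b=p*[1,1,0]+sg*X*.022+[0,0,.0925-.007]
    v=samp([b+Y*k/1000 for k in s]); print(n,'brass r-b',[(int(k),int(a[0]-a[2])) for k,a in zip(s,v) if abs(k)<80])
    if n=='s6': break
```

```text
t6 cyl [(-110, 167, 12), (-106, 168, 11), (-102, 167, 12), (-98, 167, 10), (-94, 166, 11), (-90, 166, 11), (-86, 165, 10), (-82, 165, 10), (-78, 164, 12), (-74, 164, 10), (-70, 107, -2), (-66, 105, -2), (-62, 142, 2), (-58, 139, 2), (-54, 138, 0), (-50, 138, 1), (-46, 139, 2), (46, 71, 0), (50, 73, 3), (54, 74, 1), (58, 71, 1), (62, 72, 3), (66, 72, -1), (70, 68, 0), (74, 49, -3), (78, 48, 5), (82, 54, -6), (86, 64, 4), (90, 72, 6), (94, 71, 4), (98, 72, 3), (102, 70, 5), (106, 67, 5), (110, 73, 6)]
t6 brass r-b [(-78, 12), (-74, 11), (-70, 11), (-66, 11), (-62, 13), (-58, 11), (-54, -18), (-50, 4), (-46, 78), (-42, 91), (-38, 89), (-34, 89), (-30, 92), (-26, 66), (-22, 6), (-18, -3), (-14, -1), (-10, -1), (-6, -5), (-2, -7), (2, -6), (6, -6), (10, -4), (14, -1), (18, 0), (22, -3), (26, -2), (30, -1), (34, 10), (38, 50), (42, 48), (46, 72), (50, 92), (54, 89), (58, 72), (62, -3), (66, -4), (70, -3), (74, -5), (78, -4)]
s6 cyl [(-110, 176, 11), (-106, 175, 10), (-102, 135, 4), (-98, 79, -7), (-94, 75, -10), (-90, 93, -11), (-86, 98, -4), (-82, 84, 41), (-78, 93, 34), (-74, 103, 2), (-70, 86, -4), (-66, 117, 0), (-62, 132, 1), (-58, 132, 1), (-54, 133, 1), (-50, 132, 1), (-46, 131, 1), (46, 15, -3), (50, 15, -3), (54, 15, -4), (58, 16, -3), (62, 21, -2), (66, 39, -1), (70, 39, -3), (74, 73, 1), (78, 143, 7), (82, 160, 9), (86, 161, 9), (90, 161, 10), (94, 160, 9), (98, 159, 9), (102, 161, 9), (106, 161, 8), (110, 162, 8)]
s6 brass r-b [(-78, -13), (-74, -9), (-70, -6), (-66, -3), (-62, 0), (-58, 12), (-54, 39), (-50, 68), (-46, 76), (-42, 77), (-38, 75), (-34, 77), (-30, 77), (-26, 44), (-22, 4), (-18, -2), (-14, -3), (-10, -3), (-6, -3), (-2, -3), (2, -3), (6, -4), (10, -5), (14, -5), (18, -5), (22, -4), (26, 1), (30, 3), (34, -2), (38, -3), (42, -4), (46, -4), (50, 13), (54, 35), (58, 22), (62, 11), (66, 9), (70, 9), (74, 8), (78, 8)]
```

Measured in the images, the cylinder is 1–5 mm from centre lengthwise (limit 12 mm), and the force matches about 7 mm of sink. I'll press 1 mm more for margin and ease the sideways load.

Request:
send_rows --moves '[{"dr": [0, 0, 0], "translation": [-0.0005, 0, -0.0005], "claw": -0.5}, {"dr": [0, 0, 0], "translation": [-0.0005, 0, -0.0012], "claw": -0.5}, {"dr": [0, 0, 0], "translation": [-0.0005, 0, -0.0012], "claw": -0.5}, {"dr": [0, 0, 0], "translation": [-0.0005, 0, -0.0012], "claw": -0.5}, {"dr": [0, 0, 0], "translation": [-0.0005, 0, -0.0012], "claw": -0.5}]'

```text
t: 16.32
ee_pos: [0.5802, 0.0318, 0.07]
eef_rot: [[0.124, -0.992, 0.002], [-0.992, -0.124, -0.0], [0.0, -0.002, -1.0]]
force: [-3.4, -0.8, 11.8]
gripper_width: 0.0342
grasp_force: 60.4
```

Request:
send_rows --moves '[{"dr": [0, 0, 0], "translation": [-0.001, 0, 0], "claw": -0.5}, {"dr": [0, 0, 0], "translation": [-0.0015, 0, 0], "claw": -0.5}, {"dr": [0, 0, 0], "translation": [-0.0015, 0, 0], "claw": -0.5}, {"dr": [0, 0, 0], "translation": [-0.0015, 0, 0], "claw": -0.5}]'

```text
t: 16.82
ee_pos: [0.5802, 0.0319, 0.0706]
eef_rot: [[0.125, -0.992, 0.006], [-0.992, -0.125, 0.0], [0.001, -0.006, -1.0]]
force: [-0.2, -1.2, 10.8]
gripper_width: 0.0343
grasp_force: 60.4
```

Sideways load is near zero and the TCP stayed put while the command shifted, so the cylinder bears on both faces. Sunk about 7 mm and still. Hand in.

```bash
python3 -c "
from h import *
print(manip.get_obs()['force'].round(1)); print(manip.finish_job())"
```

```text
[-0.2 -1.2 10.8]
the job is handed in; nothing more can be done
None
```

I handed the job in at about 17 s, though the judge's verdict was not shown: the shutter stands released in the rack's empty compartment, and the gripper still holds the cylinder pressed about 7 of 12 mm down in the V-cradle, by force and height readings, bearing on both faces.

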